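# Screw the die cap onto a clay extruder barrel

### The job

The clay extruder's barrel is clamped upright with its die already lying on the mouth. Set the eight-sided cap nut level over the mouth, feel for the hidden thread start (the sure way: let it rest lightly and turn it backward until it drops), then run it forward until it is hand-tight on the die, and let go. Never force it, and leave the other things on the bench where they are.

Things in the scene. Friction and masses are not known exactly. Their poses are not given: they have to be found in the camera images.
- cap_center (a point): Centre, half-way up (20 mm above its lower rim), of the loose octagonal steel cap nut, a short open tube standing open side down on the bench: 60 mm across flats (8 upright flats, one facing its own x axis, then every 45 deg), 65 across corners, 40 tall, about 0.14 kg, inner diameter 50, a 5 mm top rim with a 24 mm hole. z points up through the top. Grip it across two opposite flats.
- cap: The same cap nut; origin at the centre of its lower rim. Inside are 3 lugs 120 deg apart, lowest points 4 mm above the lower rim, for a three-start right-hand thread (clockwise seen from above screws it down): 30 mm down per full turn, about 1.5 mm up-down play. The top rim's underside is 35 mm above the lower rim. Running on takes under 0.1 N m; hand-tight is about 0.15 to 0.5 N m.
- mouth (a point): Centre of the die's top face = top of the upright barrel, 160 mm over the bench; z up. The smooth barrel nose is 40 mm wide from 10 to 6 mm below this point, then tapers to 34. 10 mm below this point a level shoulder (the thread's end, 48 mm wide) stops the cap's lugs: cap_center is then 6 mm above this point.
- holder: Grey iron bench clamp, fixed, base 130 x 130 x 12 mm, socket 60 mm wide to 60 mm up; it grips the aluminium barrel (it does not turn). Origin: centre of the base's underside, on the barrel axis. How the thread is turned in it is unknown: its 3 starts, 120 deg apart, must be found by feel. At a start, within about 16 deg of turn, the cap can drop 10 mm (cap_center 4 mm below mouth).
- die: Dark steel die, a disc 33 mm wide, 3 mm thick with a star hole, fixed on the barrel mouth; origin at the centre of its underside. With the cap home its rim lies on the die and cap_center is 15 mm below the mouth point, about 132 deg of clockwise turn after the drop; some 20 to 40 deg more takes up the play and tightens it.
- die_square: Spare die lying on the bench, disc 33 x 4 mm with a square hole. Leave it.
- die_slot: Spare die lying on the bench, disc 33 x 4 mm with a slot. Leave it.
- rib: Wooden rib, 55 x 90 x 6 mm, lying flat. Leave it.
- loop_tool: Loop trimming tool, 175 mm long along its x, wooden handle 14 mm thick. Leave it.
- jar: Closed white jar, 60 mm wide, 75 mm tall, standing. Leave it.
- mod_tool: Wooden modelling tool, 175 mm long along its x, 8 mm thick. Leave it.
- drive_frame: The extruder's drive frame lying on its side: steel rods, grey end plates, black grip, about 370 mm long along its x, 50 mm high. Leave it.
There are look-alikes about, which are no part of the job. Of the things shaped like the cap, the bare steel one is meant.

How it is judged:
By the outcome, as a careful person would: the job done as asked, in the order asked, and still so for the second after the job is handed in, with the robot touching nothing.
It also fails if it takes over 72 s, if anything falls off the work surface, if the arm or the gripper's body presses on something with over 40 N, if the wrist force passes 120 N, or if a joint passes its speed limit or range.

### The arm

A 6-joint arm with a two-finger parallel gripper is mounted at the origin on the work surface. World frame = base frame: x ahead of the robot, y to its left, z up, the work surface at z = 0. Lengths are in mm, angles in rad, forces in N, time in s.
With the tool pointing down it reaches from about 425 to 950 mm from the base axis. Payload 14.7 kg.
Tool frame: the origin (TCP) lies between the finger pads; the fingertips stand robot.tip_reach ahead of it and the grasp point (between the pads) lies 3 mm ahead of it (robot.tip_reach is the distance from the TCP to the fingertips, in mm); z points along the fingers, y is the line along which they close (so a half turn about z gives the same grasp; the last joint's range is limited). The gripper opens to 85 mm and grips with 20 to 120 N. Pads are 22 mm wide; open, the fingers measure 114 mm over their backs; the gripper's body (76 mm by 85 mm) begins 54 mm behind the grasp point. The pads swing forward as they close: fully open they stand 13 mm farther back than shut.
Start: joints at [-1.338, 0.48, 1.596, -0, 1.065, -0.047], TCP at [179.523, -624.711, 253.297] pointing down, gripper open.
Joint ranges: [-2.75, 2.75], [-0.82, 2.05], [0.23, 2.67], [-1.56, 4.7], [0.09, 2.69], [-2.92, 2.92]. Speed limits (rad/s): [1.89, 1.89, 2.39, 3.01, 3.01, 3.01].

### API

Orientations are given as a unit quaternion [x, y, z, w].
In Python, from workcell import robot gives the robot as it stands.
- The arm moves only by the tool send_rows, never from a script. Its argument "plan" is a list of rows, each an object with "xyz": the shift along the tool's x, y, z in m, a list of three; "yaw": the turn about the tool's z in degrees. In form: [{"xyz": [dx, dy, dz], "yaw": yaw}, ...]. A call has 1 to 20 rows; each row is the pose to reach, as a shift and turn from the pose commanded when the call began, along the tool's axes at that moment; what a row does not reach only later rows make up. A row lasts 1/8 s, in which the tool goes at most 62.5 mm and 10.7 degrees, less where a joint would pass 70% of its speed; a pose out of reach is approached as far as the arm can. A call with a gripper value outside its range is refused whole. "grip" is the finger opening in m, from 0 to 0.0854, set as the call begins (left out, the last holds). The fingers move at their own pace and stop on an object; "grip_force" is the grip in N (left out, the last holds). Time passes only in rows, so rows that repeat a pose let the fingers close. It gives the time, the measured TCP pose, the force, the opening and the grip force at its end, in the units of the state.
- robot.state(): the state, without advancing time (a new reading comes with each control period).
- robot.get_image(name): name is "side" or "top" or "wrist"; returns a dict with "image" (400x640x3 uint8, red, green, blue), "fx", "fy", "cx", "cy" (pixels), "D" ([k1, k2, p1, p2, k3] as OpenCV has them; the pictures are not rectified), "xyz" and "attitude" of the camera in the world. Camera axes: x right, y down, z forward; pixel columns grow to the right and rows downward; lengths in mm; the calibration is good to about 2 mm. A picture is of the moment at which its call begins. There is no depth.
- robot.job_done(): hands the job in; it is judged then, once.
Trained networks look in a picture, given as the dict that the camera call returned (one of the last four; its "shot" number tells which), for a name from the list of things; names that differ only in an ending like _2 or _b are one class to them, and where a whole thing is asked for, a point or a joint stands for the part that bears it (a point fixed in the world has none). Each returns a list of dicts, best first, with "score" (0 to 1); they miss things now and then, are a little off and sometimes report something else, mostly with a low value. They report only what shows in the picture. A call takes as long as a camera call. They do not tell look-alikes from the thing itself.
- robot.boxes_of(query, picture): "at" ([x, y, z] in mm, in the coordinates of the camera as it stood for that picture, good to about 4 mm: the middle of the surface that is visible of it).
- robot.regions_of(query, picture): "region" (400x640 bool, what is visible of it).
The state is a dict: "time_s": time; "q": joint angles; "dq": joint speeds; "effort": joint torques, N m; "position": TCP position; "ee_rot": TCP orientation; "force": force on the tool from outside, world axes, zero at the start; "ft_torque": the same for the moment, N m; "grip_width": finger opening in mm; "gripper_force": force on a finger pad.
Only numpy, scipy, OpenCV 4.12 (cv2) and the standard library are available. Lean on these libraries where they do the work, as an engineer would, in place of code of your own. Each camera call takes 0.05 s, during which the arm holds its last target. There are 200 camera calls.

## Working session

There is one attempt and no reset: what is moved stays moved. The work goes in short steps, Python scripts to look and compute and a tool call to move; the robot and the scene stay as the last step left them, time stands still between calls to the robot, and variables do not carry over. Pictures are saved under pics/ and viewed, at most 10 in all, crops included, and the job is handed in when it is done.

Besides the shell and the picture viewer there is one more tool, called after "Request:" as name(argument=value, ...) on one line, values as JSON. send_rows: Moves the arm, as the interface text tells. Its arguments: {"type":"object","properties":{"plan":{"type":"array","items":{"type":"object","properties":{"xyz":{"type":"array","items":{"type":"number"}},"yaw":{"type":"number"}}}},"grip":{"type":"number"},"grip_force":{"type":"number"}},"required":["plan"]}

```bash
mkdir -p pics; ls
cat > h.py <<'E'
import numpy as np, cv2
from scipy.spatial.transform import Rotation as R
from workcell import robot
def w(pic,p): return R.from_quat(pic["attitude"]).apply(p)+np.array(pic["xyz"])
def save(pic,n): cv2.imwrite("pics/"+n+".png",pic["image"][:,:,::-1])
def proj(pic,P):
    Rm=R.from_quat(pic["attitude"]).as_matrix().T
    K=np.array([[pic["fx"],0,pic["cx"]],[0,pic["fy"],pic["cy"]],[0,0,1.]])
    return cv2.projectPoints(np.atleast_2d(P).astype(float),cv2.Rodrigues(Rm)[0],-Rm@np.array(pic["xyz"]),K,np.array(pic["D"],float))[0][:,0]
def plane(pic,uv,z):
    K=np.array([[pic["fx"],0,pic["cx"]],[0,pic["fy"],pic["cy"]],[0,0,1.]])
    n=cv2.undistortPoints(np.array(uv,float).reshape(-1,1,2),K,np.array(pic["D"],float))[:,0]
    d=R.from_quat(pic["attitude"]).apply(np.c_[n,np.ones(len(n))]);o=np.array(pic["xyz"])
    return o+d*((z-o[2])/d[:,2])[:,None]
E
cat > a.py <<'E'
from h import *
s=robot.state(); print(s, robot.tip_reach)
for c in ("top","side"):
    p=robot.get_image(c); save(p,c); print(c,np.round(p["xyz"]),p["attitude"],p["fx"])
    for q in ("cap","mouth","holder","die","jar","drive_frame"):
        for d in robot.boxes_of(q,p)[:4]:
            P=w(p,d["at"]); print(q,round(d["score"],2),P.round(),proj(p,P).round())
E
python3 a.py; python3 -c "
import cv2,numpy as np
cv2.imwrite('pics/both.png',cv2.resize(np.vstack([cv2.imread('pics/top.png'),cv2.imread('pics/side.png')]),None,fx=.75,fy=.75))"
```

```text
pics
{'time_s': 0.0, 'q': array([-1.33761351e+00,  4.80819420e-01,  1.59690942e+00, -4.95921922e-06,
        1.06510121e+00, -4.65945840e-02]), 'dq': array([-4.75318303e-05,  2.03317373e-03, -1.29268676e-03, -5.60793834e-05,
        1.41984518e-03,  3.64480362e-04]), 'effort': array([ 4.67534090e-03, -9.50632453e+01, -4.30180013e+01,  2.11118095e-04,
        1.22299598e-02, -2.90603953e-05]), 'position': array([ 179.41981596, -624.32225056,  252.66718937]), 'ee_rot': array([ 9.90231164e-01,  1.39434065e-01, -5.97960784e-05, -6.15803389e-04]), 'force': array([-0.26892911,  0.64278753, -0.27083776]), 'ft_torque': array([-0.00888909,  0.0312928 ,  0.02299247]), 'gripper_force': 0.0, 'grip_width': 85.29143195021031} 22.0
top [ 395.  -27. 1144.] [-0.7029053   0.70621344 -0.06332679  0.05635992] 489.1843640708054
cap 0.9 [621. 138.  42.] [[247. 185.]]
cap 0.87 [735. 123.  41.] [[255. 137.]]
cap 0.61 [676. 240.  39.] [[204. 162.]]
mouth 0.84 [569. -79.  11.] [[342. 209.]]
holder 0.86 [566. -81.  10.] [[342. 210.]]
die 0.45 [575. -83. 159.] [[346. 195.]]
jar 0.72 [491. 124.  75.] [[250. 240.]]
drive_frame 0.56 [ 474. -469.   28.] [[512. 248.]]
drive_frame 0.19 [627. 135.  38.] [[249. 183.]]
side [ 45. 844. 676.] [-0.21046385  0.83361524 -0.49370038  0.13057772] 426.919639009172
cap 0.73 [613. 152.  32.] [[254. 249.]]
cap 0.72 [663. 254.  33.] [[212. 265.]]
cap 0.7 [724. 139.  27.] [[223. 237.]]
mouth 0.78 [561. -61.  25.] [[313. 218.]]
holder 0.77 [568. -60.  24.] [[310. 217.]]
die 0.72 [479. 148.  51.] [[300. 258.]]
die 0.41 [578. -79. 168.] [[310. 169.]]
jar 0.94 [480. 147.  50.] [[300. 258.]]
drive_frame 0.82 [ 490. -447.   29.] [[384. 170.]]
drive_frame 0.37 [565. -63.  25.] [[312. 217.]]
```

View pics/both.png

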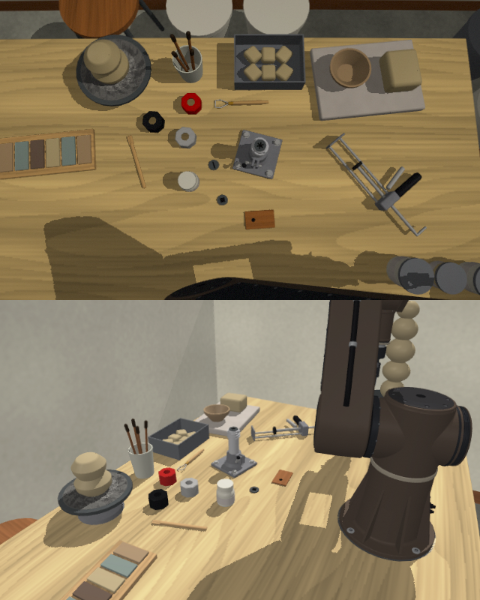

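Both views show three look-alike caps. In the top image they are red (255,137), black (204,162) and bare steel (247,185). The white jar is at (250,240) and the barrel with its die is at (346,195). I choose the steel one and check it in a crop.

```bash
cat > b.py <<'E'
from h import *
p=robot.get_image("top")
for d in robot.regions_of("cap",p):
    m=d["region"].astype(np.uint8); c=cv2.moments(m,True); print(d["score"],c["m10"]/c["m00"],c["m01"]/c["m00"],c["m00"])
print(proj(p,[[621,138,40],[575,-83,160]]))
a=cv2.resize(p["image"][150:220,210:280],(400,400),interpolation=cv2.INTER_CUBIC)
b=cv2.resize(p["image"][160:230,310:380],(400,400),interpolation=cv2.INTER_CUBIC)
cv2.imwrite("pics/crop.png",np.hstack([a,b])[:,:,::-1])
E
python3 b.py
```

```text
0.69 255.07692307692307 138.15921288014312 559.0
0.61 204.69381107491856 162.7345276872964 614.0
0.55 248.04195804195805 184.17132867132867 572.0
[[247.44409771 184.95641457]
 [346.54795936 194.89723107]]
```

View pics/crop.png

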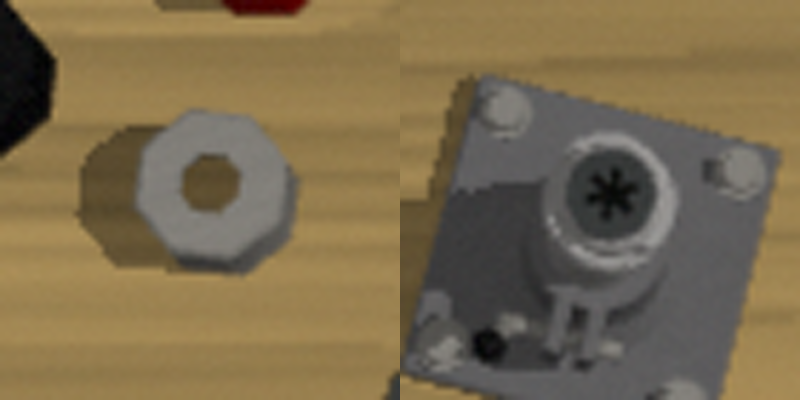

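The crop confirms the steel octagon with its hole centre at about px (246.8,182.0). The die's star is at about px (347.1,193.8). Next I move over the cap.

Request:
send_rows(plan=[{"xyz": [0.16,-0.15,0],"yaw": -22},{"xyz": [0.32,-0.305,0],"yaw": -45},{"xyz": [0.636,-0.61,0],"yaw": -90},{"xyz": [0.636,-0.61,0],"yaw": -90},{"xyz": [0.636,-0.61,0],"yaw": -90},{"xyz": [0.636,-0.61,0],"yaw": -90},{"xyz": [0.636,-0.61,0],"yaw": -90},{"xyz": [0.636,-0.61,0],"yaw": -90},{"xyz": [0.636,-0.61,0],"yaw": -90},{"xyz": [0.636,-0.61,0],"yaw": -90},{"xyz": [0.636,-0.61,0],"yaw": -90},{"xyz": [0.636,-0.61,0],"yaw": -90},{"xyz": [0.636,-0.61,0],"yaw": -90},{"xyz": [0.636,-0.61,0],"yaw": -90},{"xyz": [0.636,-0.61,0],"yaw": -90},{"xyz": [0.636,-0.61,0],"yaw": -90},{"xyz": [0.636,-0.61,0],"yaw": -90},{"xyz": [0.636,-0.61,0],"yaw": -90}])

```text
time_s: 3.05
position: [622.0, 136.0, 253.6]
ee_rot: [0.602, 0.798, -0.0, 0.0]
force: [0.6, -0.4, 0.7]
grip_width: 85.4
gripper_force: 0.0
```

```bash
cat > c.py <<'E'
from h import *
s=robot.state(); print(s["time_s"],s["q"].round(3),s["position"].round(1),R.from_quat(s["ee_rot"]).as_matrix().round(4),s["force"].round(2))
t=robot.get_image("top")
print("cap top",plane(t,[[246.75,182.0]],40),"mouth",plane(t,[[347.1,193.8]],160))
p=robot.get_image("wrist"); save(p,"w1"); print(p["xyz"],p["attitude"])
for q in ("cap","die","mouth"):
    for d in robot.boxes_of(q,p)[:3]:
        P=w(p,d["at"]); print(q,round(d["score"],2),P.round(1),proj(p,P).round())
E
python3 c.py
```

```text
3.05 [ 0.168  0.461  1.628 -0.     1.052 -0.111] [622.  136.  253.6] [[-2.748e-01  9.615e-01  0.000e+00]
 [ 9.615e-01  2.748e-01 -1.000e-04]
 [-1.000e-04  0.000e+00 -1.000e+00]] [ 0.63 -0.38  0.73]
cap top [[627.95311326 139.74608011  40.        ]] mouth [[577.2790741 -84.1610187 160.       ]]
[602.33080044 206.11181161 374.50280168] [0.9798663  0.13775159 0.02009837 0.14311739]
cap 0.97 [626.1 148.9  40.2] [[324. 170.]]
cap 0.82 [734.8 128.9  38.7] [[403. 209.]]
cap 0.66 [676.2 242.3  39.1] [[391. 103.]]
die 0.18 [563.8 299.3   7.4] [[309.  25.]]
mouth 0.84 [590.9 -63.1  18.2] [[260. 298.]]
```

View pics/w1.png

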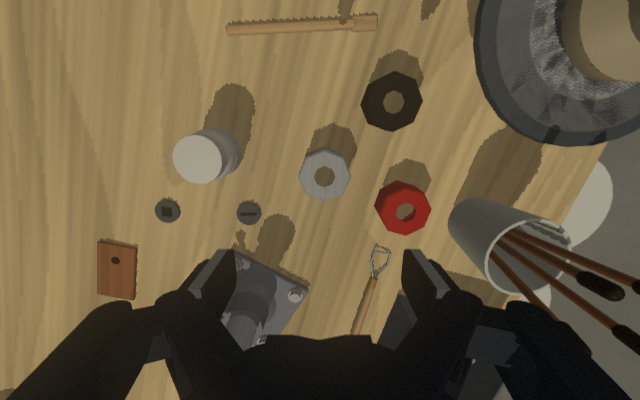

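The wrist view shows the steel cap with its hole at (325,176), red at (403,209) and black at (391,103). I'll fit the octagon's pose to its silhouette.

```bash
cat > fit.py <<'E'
from h import *
from scipy.optimize import minimize
def octa(x,y,a,zs=(0,40)):
    t=np.deg2rad(a)+np.pi/8+np.arange(8)*np.pi/4; r=30/np.cos(np.pi/8)
    return np.vstack([np.c_[x+r*np.cos(t),y+r*np.sin(t),np.full(8,z)] for z in zs])
def fit(p,x0,y0):
    regs=robot.regions_of("cap",p); u=proj(p,[[x0,y0,30]])[0].round().astype(int)
    m=next(d["region"] for d in regs if d["region"][u[1]-6:u[1]+12,u[0]-14:u[0]+14].sum()>150)
    S=8; u0=u-45; M=cv2.resize(m[u0[1]:u0[1]+90,u0[0]:u0[0]+90].astype(np.float32),None,fx=S,fy=S,interpolation=cv2.INTER_LINEAR)
    def cost(v):
        q=cv2.convexHull((((proj(p,octa(*v))-u0+.5)*S)).astype(np.float32)).round().astype(np.int32)
        im=np.zeros_like(M); cv2.fillPoly(im,[q],1.); return np.abs(im-M).sum()/S/S
    best=min((minimize(cost,[x0,y0,a],method="Nelder-Mead",options=dict(initial_simplex=[[x0,y0,a],[x0+4,y0,a],[x0,y0+4,a],[x0,y0,a+8]])) for a in (-20,-10,0,10,20)),key=lambda r:r.fun)
    return best.x,best.fun,m.sum()
if __name__=="__main__":
    for c in ("wrist","top"):
        p=robot.get_image(c); print(c,fit(p,627,139))
        if c=="wrist": print("hole",plane(p,[[325,176]],40))
E
python3 fit.py
```

```text
wrist (array([628.10982251, 142.58539593,  -6.49141303]), np.float64(382.396240234375), np.int64(1838))
hole [[629.00547016 143.02586211  40.        ]]Traceback (most recent call last):
  File "fit.py", line 17, in <module>
    p=robot.get_image(c); print(c,fit(p,627,139))
                                  ~~~^^^^^^^^^^^
  File "fit.py", line 8, in fit
    m=next(d["region"] for d in regs if d["region"][u[1]-6:u[1]+12,u[0]-14:u[0]+14].sum()>150)
StopIteration
```

Request:
send_rows(plan=[{"xyz": [0.0036,0.0076,0.06],"yaw": -10},{"xyz": [0.0036,0.0076,0.12],"yaw": -20},{"xyz": [0.0036,0.0076,0.14],"yaw": -22.5},{"xyz": [0.0036,0.0076,0.14],"yaw": -22.5},{"xyz": [0.0036,0.0076,0.14],"yaw": -22.5},{"xyz": [0.0036,0.0076,0.14],"yaw": -22.5}])

```text
time_s: 4.25
position: [629.5, 142.9, 114.8]
ee_rot: [0.435, 0.901, 0.001, 0.001]
force: [-0.3, 0.4, 0.6]
grip_width: 85.3
gripper_force: 0.0
```

```bash
cat > d.py <<'E'
from h import *
from fit import *
s=robot.state(); print(s["time_s"],s["position"],R.from_quat(s["ee_rot"]).as_matrix().round(4))
p=robot.get_image("wrist"); save(p,"w2"); print(p["xyz"])
for d in robot.boxes_of("cap",p)[:3]: print(d["score"],w(p,d["at"]).round(1),proj(p,w(p,d["at"])))
try: print(fit(p,628,142))
except Exception as e: print(repr(e))
im=p["image"][:,:,::-1].copy()
for q in (octa(628.3,141.5,-6.5,(40,)),octa(628.3,141.5,-6.5,(0,))): cv2.polylines(im,[proj(p,q).round().astype(np.int32)],True,(0,255,0),1)
cv2.imwrite("pics/w2o.png",im)
E
python3 d.py
```

```text
4.25 [629.54041196 142.92418899 114.84339173] [[-6.224e-01  7.827e-01  2.300e-03]
 [ 7.827e-01  6.224e-01  4.000e-04]
 [-1.100e-03  2.100e-03 -1.000e+00]]
[584.20512915 199.82440254 235.69493   ]
0.97 [670.8 244.1  41.3] [[458.15349298 145.94144085]]
0.8 [622.8 149.1  37.5] [[315.98242959 206.56263668]]
0.63 [717.  116.8  38.4] [[381.65686701 304.37344704]]
StopIteration()
```

View pics/w2o.png

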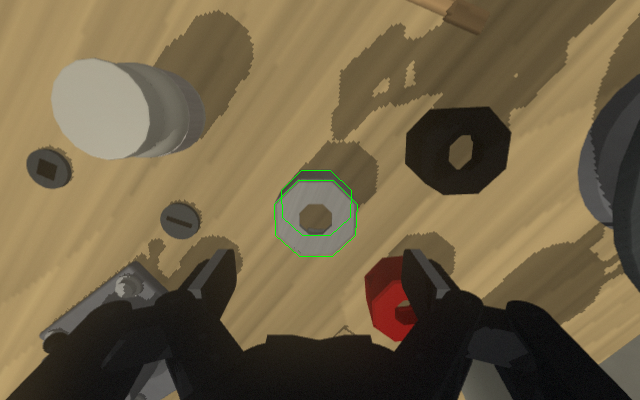

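The projected octagon (628.3, 141.5, yaw −6.5°) fits the cap well; its hole shows at (316,218), centred between the fingers. I descend.

Request:
send_rows(plan=[{"xyz": [0,0,0.03],"yaw": 0},{"xyz": [0,0,0.06],"yaw": 0},{"xyz": [0,0,0.08],"yaw": 0},{"xyz": [0,0,0.087],"yaw": 0},{"xyz": [0,0,0.087],"yaw": 0},{"xyz": [0,0,0.087],"yaw": 0}])

```text
time_s: 5.15
position: [629.3, 142.9, 27.2]
ee_rot: [0.434, 0.901, 0.0, 0.001]
force: [0.2, -0.3, -0.4]
grip_width: 85.5
gripper_force: 0.0
```

Request:
send_rows(plan=[{"xyz": [0,0,0],"yaw": 0},{"xyz": [0,0,0],"yaw": 0},{"xyz": [0,0,0],"yaw": 0},{"xyz": [0,0,0],"yaw": 0},{"xyz": [0,0,0],"yaw": 0},{"xyz": [0,0,0],"yaw": 0},{"xyz": [0,0,0],"yaw": 0},{"xyz": [0,0,0],"yaw": 0}], grip=0.05, grip_force=60)

```text
time_s: 6.15
position: [629.0, 142.8, 27.2]
ee_rot: [0.434, 0.901, 0.0, 0.0]
force: [-1.1, -1.0, 7.7]
grip_width: 59.2
gripper_force: 64.2
```

```bash
python3 -c "
from h import *
s=robot.state(); print(s['time_s'],s['q'].round(3),s['position'],R.from_quat(s['ee_rot']).as_matrix().round(4),s['force'],s['ft_torque'],s['grip_width'],s['gripper_force'])
for d in robot.boxes_of('mouth',robot.get_image('top')): print(d['score'])"
```

```text
6.15 [ 0.176  0.749  1.758  0.     0.633 -0.496] [629.04685859 142.83305914  27.17465175] [[-6.229e-01  7.823e-01  1.000e-03]
 [ 7.823e-01  6.229e-01  2.000e-04]
 [-5.000e-04  9.000e-04 -1.000e+00]] [-1.1101697  -0.96545543  7.74494407] [-0.06100125  0.33462946 -0.01402005] 59.2054522480425 64.17776226997375
0.58
```

Request:
send_rows(plan=[{"xyz": [0,0,-0.03],"yaw": 0},{"xyz": [0,0,-0.09],"yaw": 0},{"xyz": [0,0,-0.15],"yaw": 0},{"xyz": [-0.03,-0.025,-0.2],"yaw": 0},{"xyz": [-0.07,-0.06,-0.2],"yaw": 0},{"xyz": [-0.11,-0.095,-0.2],"yaw": 0},{"xyz": [-0.15,-0.13,-0.2],"yaw": 0},{"xyz": [-0.19,-0.165,-0.2],"yaw": 0},{"xyz": [-0.214,-0.18,-0.2],"yaw": 0},{"xyz": [-0.214,-0.18,-0.2],"yaw": 0},{"xyz": [-0.214,-0.18,-0.2],"yaw": 0},{"xyz": [-0.214,-0.18,-0.2],"yaw": 0}])

```text
time_s: 7.75
position: [621.1, -135.8, 226.3]
ee_rot: [0.434, 0.901, 0.0, -0.0]
force: [0.8, 0.2, -1.5]
grip_width: 59.1
gripper_force: 65.5
```

```bash
cat > e.py <<'E'
from h import *
s=robot.state(); print(s['time_s'],s['q'].round(3),s['position'],R.from_quat(s['ee_rot']).as_matrix().round(4),s['force'],s['ft_torque'],s['grip_width'])
p=robot.get_image("wrist"); save(p,"w3"); print(p["xyz"])
t=robot.get_image("side"); save(t,"s3")
for n,q in (("w",p),("s",t)):
    for c in ("die","mouth"):
        for d in robot.boxes_of(c,q)[:3]: print(n,c,round(d["score"],2),w(q,d["at"]).round(1),proj(q,w(q,d["at"])).round(1))
import pickle; pickle.dump((p,t),open("p3.pkl","wb"))
u=proj(t,[[577,-84,160]])[0].round().astype(int)
b=cv2.resize(t["image"][u[1]-50:u[1]+50,u[0]-50:u[0]+50],(400,400),interpolation=cv2.INTER_CUBIC); print(u)
a=p["image"][:,120:520]
cv2.imwrite("pics/v3.png",np.hstack([a,b])[:,:,::-1])
E
python3 e.py
```

```text
7.75 [-0.263  0.487  1.659  0.     0.996 -0.937] [ 621.07897273 -135.75696169  226.34485926] [[-6.237e-01  7.816e-01 -1.000e-04]
 [ 7.816e-01  6.237e-01  2.000e-04]
 [ 2.000e-04  0.000e+00 -1.000e+00]] [ 0.8334706   0.15374747 -1.54822103] [-0.00971909 -0.00738982  0.03904632] 59.12431788507017
[575.93516751 -78.92545045 347.27517241]
w die 0.67 [ 612.7 -127.1  236.9] [[315.4 261.7]]
w die 0.61 [582.7 -80.4 161.6] [[325.4 125.4]]
w mouth 0.68 [571.8 -82.5  14.3] [[313.6 116.8]]
s die 0.43 [573.9 -80.1 165.3] [[311.1 170. ]]
s mouth 0.69 [565.9 -60.4  26.7] [[310.9 216.7]]
s mouth 0.67 [ 607.2 -116.1  231.9] [[306.6 141.1]]
[311 171]
```

View pics/v3.png

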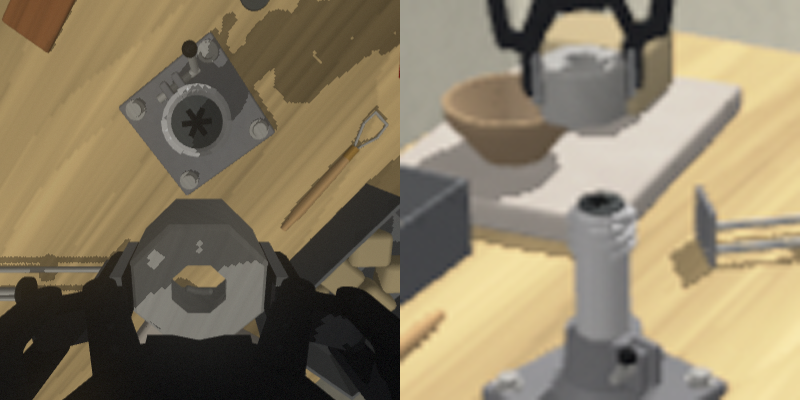

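The wrist crop shows the die's star at about px (317,122) and the held cap level between the pads, hole at about (319,280). The side crop shows the die at about (311.8,171.8). I compute the mouth and the cap's offset in the grip.

```bash
cat > f.py <<'E'
from h import *
from fit import octa
import pickle
p,t=pickle.load(open("p3.pkl","rb"))
for d in robot.regions_of("die",p) if 0 else []: pass
g=cv2.cvtColor(p["image"],cv2.COLOR_RGB2GRAY)
m=np.zeros_like(g); cv2.circle(m,(317,122),32,1,-1)
b=((g<95)&(m>0)).astype(np.uint8); b=cv2.morphologyEx(b,cv2.MORPH_CLOSE,np.ones((7,7)))
n,l,st,ce=cv2.connectedComponentsWithStats(b); i=1+st[1:,4].argmax(); print(st[i],ce[i])
for uv in (ce[i],(317,122)): print("wrist",plane(p,[uv],160))
print("side",plane(t,[[311.75,171.75]],160))
im=p["image"][:,:,::-1].copy()
s=robot.state(); x,y,z=s["position"]; Rm=R.from_quat(s["ee_rot"]).as_matrix()
a=np.rad2deg(np.arctan2(Rm[1,1],Rm[0,1]))
th=np.linspace(0,2*np.pi,60)
def circ(c,r,z): return np.c_[c[0]+r*np.cos(th),c[1]+r*np.sin(th),np.full(60,z)]
c=np.array([x,y])-0.6*Rm[:2,0]
for q in (octa(*c,a,(z+12.8,)),circ(c,12,z+12.8)): cv2.polylines(im,[proj(p,q).round().astype(np.int32)],True,(0,255,0),1)
for q in (circ((577.5,-83),16.5,160),circ((577.5,-83),20,150)): cv2.polylines(im,[proj(p,q).round().astype(np.int32)],True,(0,0,255),1)
cv2.imwrite("pics/v4.png",cv2.resize(im[70:360,200:440],None,fx=2,fy=2))
E
python3 f.py
```

```text
[ 291   91   58   63 2658] [319.51881114 121.04702784]
wrist [[578.14092371 -80.62801499 160.        ]]
wrist [[577.25116532 -82.08898481 160.        ]]
side [[572.15870478 -80.5684418  160.        ]]
```

View pics/v4.png

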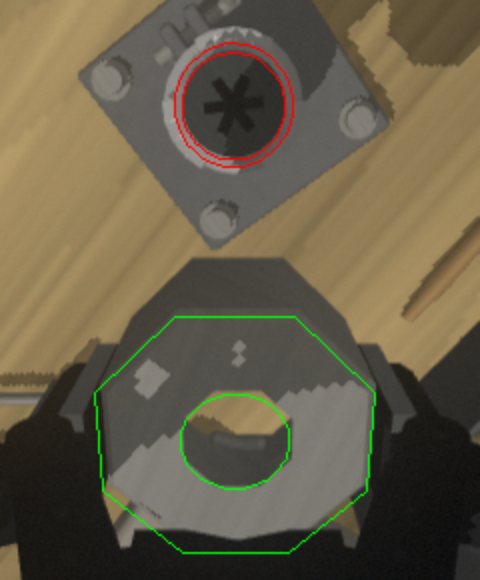

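Request:
send_rows(plan=[{"xyz": [0.035,0,0],"yaw": 0},{"xyz": [0.0694,-0.0006,0],"yaw": 0},{"xyz": [0.0694,-0.0006,0.015],"yaw": 0},{"xyz": [0.0694,-0.0006,0.03],"yaw": 0},{"xyz": [0.0694,-0.0006,0.037],"yaw": 0},{"xyz": [0.0694,-0.0006,0.037],"yaw": 0},{"xyz": [0.0694,-0.0006,0.037],"yaw": 0}])

```text
time_s: 8.93
position: [577.8, -83.2, 189.4]
ee_rot: [0.434, 0.901, 0.0, 0.0]
force: [-0.7, -0.8, -2.1]
grip_width: 59.2
gripper_force: 65.5
```

```bash
cat > st.py <<'E'
from h import *
s=robot.state(); Rm=R.from_quat(s['ee_rot']).as_matrix()
print(round(s['time_s'],2),'q6',round(np.rad2deg(s['q'][5]),1),s['position'].round(2),Rm[:2].round(4).tolist(),'F',s['force'].round(2),'Ftool',(Rm.T@s['force']).round(2),'T',s['ft_torque'].round(3),round(s['grip_width'],2))
E
python3 st.py
cat > g.py <<'E'
from h import *
from fit import octa
t=robot.get_image("side"); k=robot.get_image("top")
o=[]
th=np.linspace(0,2*np.pi,60)
for q in (t,k):
    u=proj(q,[[577,-82,165]])[0].round().astype(int); im=q["image"][u[1]-40:u[1]+40,u[0]-40:u[0]+40,::-1]
    o.append(cv2.resize(im,(400,400),interpolation=cv2.INTER_CUBIC)); print(u)
cv2.imwrite("pics/v5.png",np.hstack(o))
E
python3 g.py
```

```text
8.93 q6 -49.7 [577.79 -83.2  189.41] [[-0.6227, 0.7825, 0.0003], [0.7825, 0.6227, -0.0001]] F [-0.67 -0.85 -2.12] Ftool [-0.24 -1.05  2.12] T [ 0.001 -0.026 -0.01 ] 59.17
[310 170]
[346 193]
```

View pics/v5.png

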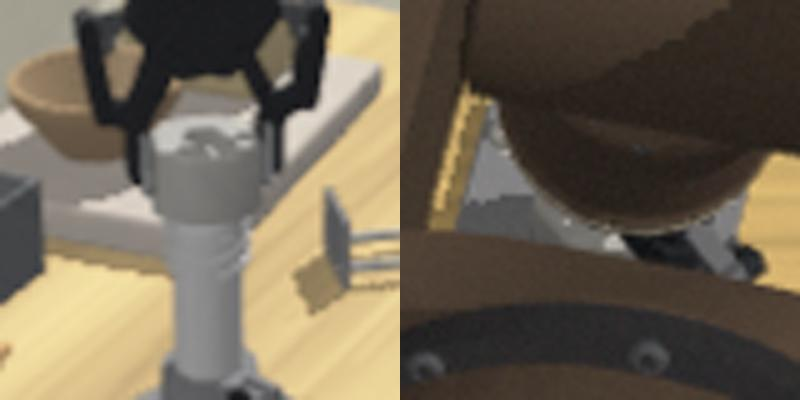

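The side view shows the cap level and in line with the barrel (cap centre at crop x 207, barrel axis at 206). I lower it gently.

Request:
send_rows(plan=[{"xyz": [0.001,0.0002,0.003],"yaw": 0},{"xyz": [0.001,0.0002,0.006],"yaw": 0},{"xyz": [0.001,0.0002,0.008],"yaw": 0},{"xyz": [0.001,0.0002,0.01],"yaw": 0},{"xyz": [0.001,0.0002,0.012],"yaw": 0},{"xyz": [0.001,0.0002,0.013],"yaw": 0},{"xyz": [0.001,0.0002,0.013],"yaw": 0}])

```text
time_s: 9.9
position: [577.0, -81.9, 176.3]
ee_rot: [0.434, 0.901, 0.0, -0.0]
force: [-0.4, 0.2, -1.8]
grip_width: 59.0
gripper_force: 65.5
```

```bash
python3 st.py
```

```text
9.9 q6 -49.6 [576.97 -81.95 176.26] [[-0.6229, 0.7823, -0.0], [0.7823, 0.6229, 0.0]] F [-0.38  0.18 -1.77] Ftool [ 0.38 -0.18  1.77] T [0.036 0.043 0.005] 59.0
```

Request:
send_rows(plan=[{"xyz": [0,0,0.001],"yaw": 0},{"xyz": [0,0,0.002],"yaw": 0},{"xyz": [0,0,0.003],"yaw": 0},{"xyz": [0,0,0.0035],"yaw": 0},{"xyz": [0,0,0.0035],"yaw": 0}])

```text
time_s: 10.52
position: [577.0, -81.9, 172.8]
ee_rot: [0.434, 0.901, -0.0, -0.0]
force: [-0.1, 0.6, -1.7]
grip_width: 59.2
gripper_force: 65.5
```

```bash
python3 st.py
```

```text
10.53 q6 -49.6 [576.96 -81.95 172.76] [[-0.6229, 0.7823, -0.0001], [0.7823, 0.6229, 0.0]] F [-0.15  0.63 -1.69] Ftool [0.59 0.28 1.69] T [ 0.022  0.046 -0.004] 59.17
```

Request:
send_rows(plan=[{"xyz": [0,0,0.0005],"yaw": 0},{"xyz": [0,0,0.001],"yaw": 0},{"xyz": [0,0,0.001],"yaw": 0}])

```text
time_s: 10.9
position: [576.9, -81.9, 171.8]
ee_rot: [0.434, 0.901, -0.0, -0.0]
force: [-1.0, 0.9, -1.5]
grip_width: 59.3
gripper_force: 65.5
```

```bash
python3 st.py
```

```text
10.9 q6 -49.6 [576.94 -81.95 171.77] [[-0.6229, 0.7823, -0.0001], [0.7823, 0.6229, 0.0]] F [-1.04  0.92 -1.51] Ftool [ 1.37 -0.24  1.51] T [ 0.053 -0.027  0.027] 59.26
```

Request:
send_rows(plan=[{"xyz": [0,0,0.0005],"yaw": 0},{"xyz": [0,0,0.001],"yaw": 0},{"xyz": [0,0,0.0015],"yaw": 0},{"xyz": [0,0,0.0015],"yaw": 0}])

```text
time_s: 11.4
position: [576.9, -81.9, 170.3]
ee_rot: [0.434, 0.901, -0.0, -0.0]
force: [-0.3, -0.7, -2.1]
grip_width: 59.3
gripper_force: 65.5
```

```bash
python3 st.py
```

```text
11.4 q6 -49.6 [576.93 -81.93 170.26] [[-0.6229, 0.7823, -0.0001], [0.7823, 0.6229, 0.0]] F [-0.33 -0.69 -2.06] Ftool [-0.33 -0.69  2.06] T [-0.025 -0.007 -0.026] 59.28
```

Request:
send_rows(plan=[{"xyz": [0,0,0.0005],"yaw": 0},{"xyz": [0,0,0.001],"yaw": 0},{"xyz": [0,0,0.0015],"yaw": 0},{"xyz": [0,0,0.002],"yaw": 0},{"xyz": [0,0,0.002],"yaw": 0}])

```text
time_s: 12.02
position: [577.0, -81.9, 168.3]
ee_rot: [0.434, 0.901, -0.0, -0.0]
force: [0.0, -0.4, -1.4]
grip_width: 59.3
gripper_force: 65.5
```

```bash
python3 st.py
```

```text
12.03 q6 -49.6 [576.97 -81.95 168.25] [[-0.6229, 0.7823, -0.0001], [0.7823, 0.6229, -0.0]] F [ 0.04 -0.38 -1.41] Ftool [-0.32 -0.2   1.41] T [ 0.032 -0.04   0.051] 59.32
```

Request:
send_rows(plan=[{"xyz": [0,0,0.0005],"yaw": 0},{"xyz": [0,0,0.001],"yaw": 0},{"xyz": [0,0,0.0015],"yaw": 0},{"xyz": [0,0,0.002],"yaw": 0},{"xyz": [0,0,0.0025],"yaw": 0},{"xyz": [0,0,0.003],"yaw": 0},{"xyz": [0,0,0.003],"yaw": 0}])

```text
time_s: 12.9
position: [577.0, -82.0, 165.3]
ee_rot: [0.434, 0.901, -0.0, 0.0]
force: [0.4, 0.4, -1.3]
grip_width: 59.0
gripper_force: 65.5
```

```bash
python3 st.py; python3 g.py
```

```text
12.9 q6 -49.6 [576.99 -81.99 165.27] [[-0.6229, 0.7823, 0.0], [0.7823, 0.6229, -0.0]] F [ 0.37  0.44 -1.29] Ftool [0.12 0.56 1.29] T [0.066 0.03  0.007] 58.97
[310 170]
[346 193]
```

View pics/v5.png

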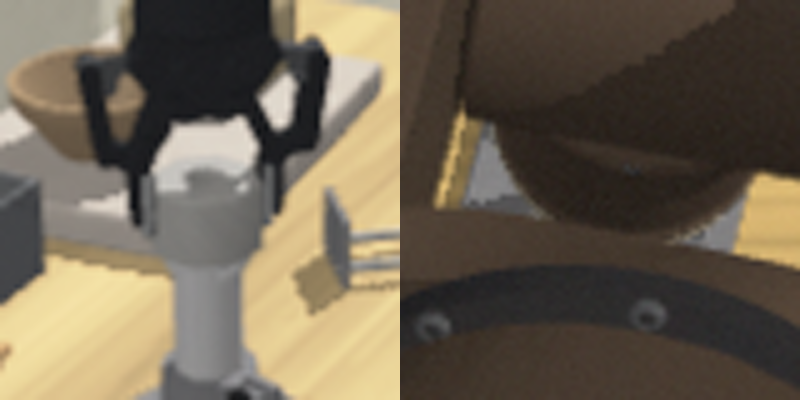

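The cap has sunk with the pads and now covers the thread (rim at crop y≈265). It was already lined up with a start, so I lower to the end of the drop.

Request:
send_rows(plan=[{"xyz": [0,0,0.0005],"yaw": 0},{"xyz": [0,0,0.001],"yaw": 0},{"xyz": [0,0,0.0015],"yaw": 0},{"xyz": [0,0,0.002],"yaw": 0},{"xyz": [0,0,0.002],"yaw": 0}])

```text
time_s: 13.62
position: [577.1, -81.9, 164.0]
ee_rot: [0.434, 0.901, 0.0, 0.0]
force: [-3.7, 0.3, 12.5]
grip_width: 58.9
gripper_force: 67.4
```

```bash
python3 st.py
```

```text
13.62 q6 -49.6 [577.05 -81.94 164.05] [[-0.6229, 0.7823, 0.0005], [0.7823, 0.6229, -0.0001]] F [-3.73  0.29 12.5 ] Ftool [  2.54  -2.73 -12.5 ] T [ 0.082  0.609 -0.04 ] 58.91
```

Request:
send_rows(plan=[{"xyz": [0,0,-0.0013],"yaw": 0},{"xyz": [0,0,-0.0013],"yaw": 0},{"xyz": [0,0,-0.0009],"yaw": 5},{"xyz": [0,0,-0.0005],"yaw": 10},{"xyz": [0,0,0],"yaw": 15},{"xyz": [0,0,0.0004],"yaw": 20},{"xyz": [0,0,0.0004],"yaw": 20}])

```text
time_s: 14.5
position: [576.9, -81.9, 162.7]
ee_rot: [0.584, 0.812, -0.0, -0.0]
force: [-0.7, 0.2, -1.1]
grip_width: 59.6
gripper_force: 65.7
```

```bash
python3 st.py
```

```text
14.5 q6 -29.6 [576.91 -81.93 162.7 ] [[-0.3182, 0.948, -0.0003], [0.948, 0.3182, 0.0001]] F [-0.65  0.15 -1.08] Ftool [ 0.35 -0.57  1.08] T [ 0.04  -0.006  0.02 ] 59.58
```

It has engaged and runs freely. I continue.

Request:
send_rows(plan=[{"xyz": [0,0,0.0006],"yaw": 7},{"xyz": [0,0,0.0012],"yaw": 14},{"xyz": [0,0,0.0018],"yaw": 21},{"xyz": [0,0,0.0023],"yaw": 28},{"xyz": [0,0,0.0029],"yaw": 35},{"xyz": [0,0,0.0035],"yaw": 42},{"xyz": [0,0,0.0041],"yaw": 49},{"xyz": [0,0,0.0047],"yaw": 56},{"xyz": [0,0,0.005],"yaw": 60},{"xyz": [0,0,0.005],"yaw": 60}])

```text
time_s: 15.75
position: [577.0, -81.9, 157.8]
ee_rot: [0.911, 0.412, -0.0, -0.0]
force: [0.3, -0.5, -0.9]
grip_width: 59.2
gripper_force: 65.7
```

```bash
python3 st.py
```

```text
15.75 q6 30.3 [576.95 -81.94 157.8 ] [[0.6605, 0.7508, -0.0001], [0.7508, -0.6605, 0.0001]] F [ 0.34 -0.47 -0.91] Ftool [-0.13  0.57  0.91] T [0.057 0.016 0.071] 59.23
```

Request:
send_rows(plan=[{"xyz": [0,0,0.0006],"yaw": 7},{"xyz": [0,0,0.0012],"yaw": 14},{"xyz": [0,0,0.0018],"yaw": 21},{"xyz": [0,0,0.0023],"yaw": 28},{"xyz": [0,0,0.0029],"yaw": 35},{"xyz": [0,0,0.0033],"yaw": 40},{"xyz": [0,0,0.0033],"yaw": 40}])

```text
time_s: 16.62
position: [577.0, -82.0, 154.6]
ee_rot: [0.997, 0.076, -0.0, -0.0]
force: [1.0, 0.7, -1.5]
grip_width: 59.1
gripper_force: 65.7
```

```bash
python3 st.py
```

```text
16.62 q6 70.2 [576.96 -81.95 154.57] [[0.9885, 0.1514, -0.0001], [0.1514, -0.9885, 0.0]] F [ 1.05  0.71 -1.54] Ftool [ 1.14 -0.54  1.54] T [ 0.01  -0.009 -0.016] 59.15
```

Request:
send_rows(plan=[{"xyz": [0,0,0.0005],"yaw": 6},{"xyz": [0,0,0.001],"yaw": 12},{"xyz": [0,0,0.0015],"yaw": 18},{"xyz": [0,0,0.0015],"yaw": 18}])

```text
time_s: 17.12
position: [577.0, -82.0, 153.1]
ee_rot: [0.997, -0.081, -0.0, -0.0]
force: [0.6, 0.6, -2.2]
grip_width: 59.3
gripper_force: 65.6
```

```bash
python3 st.py
```

```text
17.12 q6 88.2 [576.97 -81.96 153.11] [[0.987, -0.1608, -0.0], [-0.1608, -0.987, 0.0]] F [ 0.58  0.6  -2.2 ] Ftool [ 0.48 -0.69  2.2 ] T [-0.036 -0.018  0.037] 59.3
```

Request:
send_rows(plan=[{"xyz": [0,0,0.0003],"yaw": 4},{"xyz": [0,0,0.0005],"yaw": 8},{"xyz": [0,0,0.0005],"yaw": 8}])

```text
time_s: 17.5
position: [577.0, -81.9, 152.6]
ee_rot: [0.989, -0.15, 0.0, -0.0]
force: [0.5, -0.3, -2.3]
grip_width: 59.2
gripper_force: 65.6
```

```bash
python3 st.py
```

```text
17.5 q6 96.2 [576.99 -81.95 152.64] [[0.9552, -0.296, 0.0], [-0.296, -0.9552, 0.0]] F [ 0.49 -0.27 -2.27] Ftool [0.55 0.11 2.27] T [-0.015  0.019  0.035] 59.17
```

Request:
send_rows(plan=[{"xyz": [0,0,0.0003],"yaw": 4},{"xyz": [0,0,0.0006],"yaw": 8},{"xyz": [0,0,0.0006],"yaw": 8}])

```text
time_s: 17.88
position: [577.1, -82.0, 152.1]
ee_rot: [0.976, -0.218, 0.0, -0.0]
force: [-0.2, -0.0, 0.9]
grip_width: 59.4
gripper_force: 65.8
```

```bash
python3 st.py
```

```text
17.88 q6 104.2 [577.11 -81.96 152.14] [[0.9045, -0.4264, 0.0003], [-0.4264, -0.9045, -0.0]] F [-0.21 -0.02  0.93] Ftool [-0.19  0.11 -0.93] T [ 0.02   0.047 -0.031] 59.41
```

Request:
send_rows(plan=[{"xyz": [0,0,0],"yaw": 5},{"xyz": [0,0,0],"yaw": 10},{"xyz": [0,0,0],"yaw": 10}])

```text
time_s: 18.25
position: [577.1, -82.0, 152.2]
ee_rot: [0.953, -0.303, 0.0, -0.0]
force: [0.7, 0.3, 1.5]
grip_width: 59.1
gripper_force: 65.7
```

```bash
python3 st.py
```

```text
18.25 q6 114.2 [577.1  -82.01 152.16] [[0.8167, -0.5771, 0.0003], [-0.5771, -0.8167, -0.0001]] F [0.66 0.33 1.52] Ftool [ 0.35 -0.65 -1.52] T [-0.111  0.031 -0.033] 59.11
```

Request:
send_rows(plan=[{"xyz": [0,0,0],"yaw": 3},{"xyz": [0,0,0],"yaw": 6},{"xyz": [0,0,0],"yaw": 6}])

```text
time_s: 18.62
position: [577.0, -82.1, 152.1]
ee_rot: [0.936, -0.352, 0.0, 0.0]
force: [-1.1, -2.0, 1.6]
grip_width: 59.2
gripper_force: 65.8
```

```bash
python3 st.py
```

```text
18.62 q6 120.2 [576.97 -82.08 152.06] [[0.7519, -0.6593, 0.0], [-0.6593, -0.7519, -0.0002]] F [-1.13 -2.01  1.65] Ftool [ 0.48  2.25 -1.65] T [-0.467  0.17  -0.199] 59.24
```

Request:
send_rows(plan=[{"xyz": [0,0,0],"yaw": 2},{"xyz": [0,0,0],"yaw": 2}])

```text
time_s: 18.88
position: [577.0, -82.1, 152.0]
ee_rot: [0.929, -0.37, 0.0, 0.0]
force: [0.2, -3.6, 1.6]
grip_width: 59.0
gripper_force: 65.8
```

```bash
python3 st.py
```

```text
18.88 q6 122.4 [576.98 -82.05 152.03] [[0.7261, -0.6876, 0.0], [-0.6876, -0.7261, -0.0001]] F [ 0.19 -3.63  1.59] Ftool [ 2.63  2.51 -1.59] T [-0.664  0.161  0.029] 59.01
```

Request:
send_rows(plan=[{"xyz": [0.0001,0.0001,0],"yaw": 2},{"xyz": [0.0001,0.0001,0],"yaw": 4},{"xyz": [0.0001,0.0001,0],"yaw": 4}])

```text
time_s: 19.25
position: [577.0, -82.1, 152.0]
ee_rot: [0.915, -0.403, 0.0, -0.0]
force: [-0.2, -2.0, -1.1]
grip_width: 59.6
gripper_force: 65.6
```

```bash
python3 st.py; python3 -c "
from h import *
for i in range(3):
    robot.get_image('side'); s=robot.state(); print(s['ft_torque'].round(3),s['force'].round(2),s['effort'][5].round(3))"
```

```text
19.25 q6 126.5 [577.04 -82.05 151.95] [[0.675, -0.7379, 0.0001], [-0.7379, -0.675, 0.0002]] F [-0.2  -1.97 -1.14] Ftool [1.32 1.48 1.14] T [-0.525  0.014  0.072] 59.56
[-0.503 -0.033  0.067] [-0.18 -2.24 -1.11] 0.252
[-0.408 -0.062  0.042] [ 0.27 -2.16 -0.7 ] 0.119
[-0.401 -0.097 -0.004] [ 0.8  -2.69 -1.6 ] 0.056
```

Request:
send_rows(plan=[{"xyz": [0,0,0],"yaw": 2},{"xyz": [0,0,0],"yaw": 4},{"xyz": [0,0,0],"yaw": 4}])

```text
time_s: 19.77
position: [577.0, -82.0, 151.9]
ee_rot: [0.9, -0.435, -0.0, -0.0]
force: [1.5, -0.8, -4.1]
grip_width: 59.1
gripper_force: 65.3
```

```bash
python3 st.py
```

```text
19.77 q6 130.5 [576.99 -82.03 151.91] [[0.6217, -0.7833, -0.0], [-0.7833, -0.6217, 0.0002]] F [ 1.47 -0.84 -4.09] Ftool [ 1.57 -0.63  4.09] T [-0.111 -0.321  0.511] 59.06
```

```bash
python3 -c "
from h import *
for i in range(3):
    robot.get_image('side'); s=robot.state(); print(s['ft_torque'].round(3),s['force'].round(2),s['effort'][5].round(3))"
```

```text
[-0.082 -0.425  0.531] [ 1.65 -0.48 -4.79] 0.771
[ 0.043 -0.447  0.535] [ 1.38 -0.7  -5.32] 0.625
[ 0.111 -0.45   0.444] [ 1.89 -0.94 -4.76] 0.55
```

Torque reads about 0.5 N·m, so it is hand-tight. I ease the twist slightly, open and rise.

Request:
send_rows(plan=[{"xyz": [0,0,0],"yaw": -0.5},{"xyz": [0,0,0],"yaw": -0.5},{"xyz": [0,0,0],"yaw": -0.5},{"xyz": [0,0,0],"yaw": -0.5},{"xyz": [0,0,0],"yaw": -0.5},{"xyz": [0,0,0],"yaw": -0.5},{"xyz": [0,0,0],"yaw": -0.5}], grip=0.085)

```text
time_s: 20.8
position: [577.0, -82.1, 152.0]
ee_rot: [0.903, -0.43, -0.0, 0.0]
force: [1.5, 0.4, 0.5]
grip_width: 85.3
gripper_force: 0.0
```

Request:
send_rows(plan=[{"xyz": [0,0,-0.01],"yaw": 0},{"xyz": [0,0,-0.03],"yaw": 0},{"xyz": [0,0,-0.06],"yaw": 0},{"xyz": [0,0,-0.1],"yaw": 0},{"xyz": [0,0,-0.13],"yaw": 0},{"xyz": [0,0,-0.13],"yaw": 0},{"xyz": [0,0,-0.13],"yaw": 0}])

```text
time_s: 21.68
position: [576.7, -82.0, 282.0]
ee_rot: [0.903, -0.43, -0.0, 0.0]
force: [-0.2, 0.3, -0.3]
grip_width: 85.1
gripper_force: 0.0
```

```bash
python3 st.py
cat > k.py <<'E'
from h import *
from fit import octa
t=robot.get_image("side"); p=robot.get_image("wrist"); o=[]
for q,c in ((t,proj(t,[[577,-82,150]])[0]),(p,proj(p,[[577,-82,165]])[0])):
    im=q["image"][:,:,::-1].copy()
    u=c.round().astype(int); h=40 if q is t else 120
    if q is p: cv2.polylines(im,[proj(q,octa(577,-82,-51.6,(165,))).round().astype(np.int32)],True,(0,255,0),1)
    x0=max(u[0]-h,0);y0=max(min(u[1]-h,400-2*h),0); o.append(cv2.resize(im[y0:y0+2*h,x0:x0+2*h],(400,400),interpolation=cv2.INTER_CUBIC))
cv2.imwrite("pics/v6.png",np.hstack(o))
E
python3 k.py
```

```text
21.68 q6 129.9 [576.69 -82.04 281.96] [[0.6297, -0.7768, -0.0001], [-0.7768, -0.6297, 0.0]] F [-0.23  0.33 -0.28] Ftool [-0.4  -0.03  0.28] T [ 0.002 -0.007  0.014] 85.11
```

View pics/v6.png

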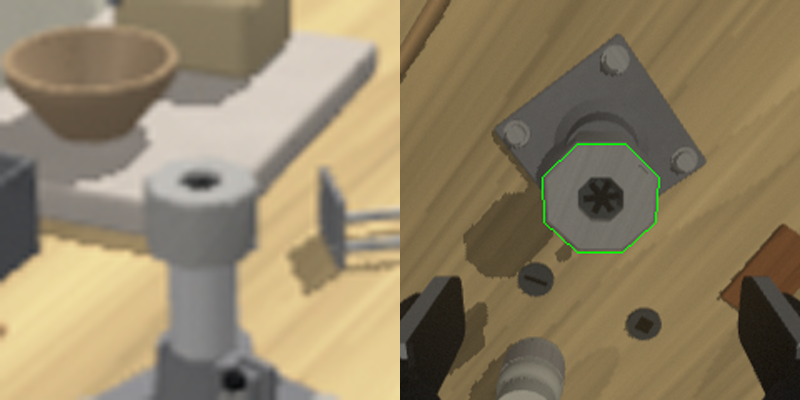

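The cap sits level and home at the expected yaw (hole with star centred at crop (600,198)), and the gripper is clear. I hand the job in.

```bash
python3 -c "
from workcell import robot
print(robot.job_done())"
```

```text
the job is handed in; nothing more can be done
None
```

The bare steel cap nut is on the barrel, screwed home on the die and hand-tight at about 0.5 N·m (top of the 0.15–0.5 range); it happened to land on a thread start, so no backward search was needed, and it was released and the job handed in at about 22 s.

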